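# Lever the stuck platen off a tested cube

## Task

The heavy blue upper platen of the compression jig is stuck down on the tested mortar cube. Lay the flat steel pry bar with the red grip across the fulcrum block with its bare steel end under the platen's front edge, then press the red end right down to the bench, so that the platen is levered a good centimetre up and stays there. Do not push or lift the jig with the robot itself, and leave the bar lying over the fulcrum.

Things in the scene. Friction and masses are not known exactly. Their poses are not given: they have to be found in the camera images.
- pry_bar: Flat steel pry bar, 260 x 28 x 12 mm, 0.4 kg, plain rectangular section; its last 80 mm are a red grip. Starts flat on the bench some 0.3 m to the robot's right, beside a spanner and a plain wooden block. Origin: middle of its underside (also its balance point); x along the bar towards the bare steel toe (toe end at x = +130 mm, red end at x = -130 mm), z up through its thickness.
- jig: Fixed jig: 28 mm base, 50 mm grey cube, blue platen 150 wide, 130 deep, 22 thick, flat underside 84 mm above the bench. Origin: on the bench below the middle of the platen's front edge (towards the fulcrum); x from that edge into the jig, y along it, z up. Under the platen x = 0 to 50 mm is open, then the cube; columns at x = 75, y = +-58 mm rise to 158 mm. Nothing in front of x = 0.
- platen (a joint): Height of the blue platen above its seated start, m (0 to 0.03). Raising it takes about 28 N at the platen; it is tight on its columns and stays where it is left. With the bar's toe 20 mm under it, pressing near the bar's red end takes about 12 N, and with that end on the bench the platen is some 15 mm up.
- fulcrum: Fixed wooden block, 44 mm deep (x), 90 mm long (y), with a half-round steel ridge along its top, crest 64 mm above the bench. Origin: on the bench below mid-crest; about 50 mm before the platen's edge, parallel to it within 3 degrees. A bar laid level on it has 8 mm of free height below the platen; released with its toe 20 mm under, it tips red end down till the toe meets the platen.
Things that resemble listed ones, but are neither listed nor needed, are in the scene too. Of the things shaped like the fulcrum, the wooden one is meant.

How it is judged (in metres and radians):
On the way:
1. the platen is being levered up (more than 3 mm) by the bar, which bears on the fulcrum block and on the jig (value of joint platen above 0.003 m and contact force between pry_bar and jig above 3 N and contact force between pry_bar and fulcrum above 3 N), for 0.1 s.
At the end, for the whole second after the job is handed in: the platen stays at rest more than 8 mm above where it was seated, and the bar lies at rest, bearing on the fulcrum block (value of joint platen above 0.008 m and velocity of joint platen between -0.005 and 0.005 m/s and velocity of joint each of platen, platen, platen above -0.005 m/s and contact force between pry_bar and fulcrum above 0.3 N and linear speed of pry_bar below 0.02 m/s); the robot touches nothing.
It fails at once if the robot itself pushes or lifts the jig (more than 5 N) (contact force between any of the fingers, the arm and jig above 5 N).
It also fails if it takes over 58 s, if anything falls off the work surface, if the arm or the gripper's body presses on something with over 40 N, if the wrist force passes 120 N, or if a joint passes its speed limit or range.

## Robot

A 6-joint arm with a two-finger parallel gripper is mounted at the origin on a cart in front of the work surface, level with it; the furniture and walls round the work are solid. World frame = base frame: x ahead of the robot, y to its left, z up, the work surface at z = 0. Lengths are in mm, angles in rad, forces in N, time in s.
With the tool pointing down it reaches from about 350 to 775 mm from the base axis. Payload 7.3 kg.
Tool frame: the origin (TCP) lies midway between the tips of the shut fingers; the grasp point (between the pads) lies 19 mm behind it; x points along the fingers, y is the direction in which the jaws open and shut, and the axes are right-handed (so a half turn about x gives the same grasp; the last joint's range is limited). The gripper opens to 92 mm and grips with 3 to 60 N. Pads are 19 mm wide; open, the fingers measure 130 mm over their backs; the gripper's body (75 mm by 190 mm) begins 47 mm behind the grasp point.
Start: joints at [-1.261, 0.342, 1.524, -0, 1.275, -0.146], TCP at [231.119, -471.412, 226.741] pointing down, gripper open.
Joint ranges: [-2.53, 2.53], [-0.77, 2.02], [0.04, 2.7], [-1, 4.14], [0.28, 2.66], [-3.11, 3.11]. Speed limits (rad/s): [2.57, 2.57, 3.14, 3.14, 3.14, 3.14].

## Interface

Orientations are given as [roll, pitch, yaw] about the fixed x, y, z axes, in that order (R = Rz(yaw) Ry(pitch) Rx(roll)).
In Python, from plant import get_obs, capture, close_job gives the robot as it stands. The module is installed in compiled form; this text tells all that it offers.
- The arm moves only by the tool send_rows, never from a script. Its argument "moves" is a list of rows, each a list of 4 numbers: the shift along the tool's x, y, z in mm, then the turn about the tool's x in degrees. In form: [[tx, ty, tz, yaw], ...]. A call has 1 to 8 rows; each row shifts and turns the commanded pose from where the row before left it, along the tool's axes as they then stand; what a row does not reach is not made up. A row lasts 1/8 s, in which the tool goes at most 62.5 mm and 10.7 degrees, less where a joint would pass 70% of its speed; a pose out of reach is approached as far as the arm can. A call with a gripper value outside its range is refused whole. "hand" is the opening, from 0 (shut) to 1 (fully open), set as the call begins (left out, the last holds). The fingers move at their own pace and stop on an object; the grip force is fixed at half the most. Time passes only in rows, so rows that do not move let the fingers close. It gives the time, the measured TCP pose, the force and the opening at its end, in the units of the state.
- get_obs(): the state, without advancing time (a new reading comes with each control period).
- capture(name): name is "side" or "top" or "wrist"; returns a dict with "image" (480x640x3 uint8, red, green, blue), "K" (3x3 intrinsics, pixels), "dist" ([k1, k2, p1, p2, k3] as OpenCV has them; the pictures are not rectified), "position" and "attitude" of the camera in the world; the wrist camera has in their place "mount" (4x4, takes a point from camera to tool coordinates, whose origin is the TCP and whose axes are the tool frame's). Camera axes: x right, y down, z forward; pixel columns grow to the right and rows downward; lengths in mm; the calibration is good to about 2 mm. A picture is of the moment at which its call begins: read the wrist's pose just before it. There is no depth.
- close_job(): hands the job in, once; it reports no verdict.
The state is a dict: "time": time; "joint_positions": joint angles; "dq": joint speeds; "tau": joint torques, N m; "tool_pos": TCP position; "tcp_rot": TCP orientation; "contact_force": force on the tool from outside, world axes, zero at the start; "moment": the same for the moment, N m; "grip_width": finger opening in mm.
Only numpy, scipy, OpenCV 4.12 (cv2) and the standard library are available. Lean on these libraries where they do the work, as an engineer would, in place of code of your own. Each camera call takes 0.05 s, during which the arm holds its last target. There are 200 camera calls.

## Working session

There is one attempt and no reset: what is moved stays moved. The work goes in short steps, Python scripts to look and compute and a tool call to move; the robot and the scene stay as the last step left them, time stands still between calls to the robot, and variables do not carry over. Pictures are saved under pics/ and viewed, about 8 in all and at most 12, crops included, and the job is handed in when it is done.

Besides the shell and the picture viewer there is one more tool, called after "Request:" as name([rows], argument=value, ...), one row to a line, values as JSON. send_rows: Moves the arm, as the interface text tells. Its arguments: {"type":"object","properties":{"moves":{"type":"array","items":{"type":"array","items":{"type":"number"}}},"hand":{"type":"number"}},"required":["moves"]}

```bash
mkdir -p pics; cat > h.py <<'E'
import numpy as np, cv2, pickle
from scipy.spatial.transform import Rotation as R
from plant import get_obs, capture
def snap(name,fn):
    o=get_obs(); c=capture(name); c['obs']=o
    pickle.dump(c,open(f'pics/{fn}.pkl','wb')); cv2.imwrite(f'pics/{fn}.png',c['image'][:,:,::-1]); return c
def load(fn): return pickle.load(open(f'pics/{fn}.pkl','rb'))
def campose(c):
    if 'mount' in c:
        T=np.eye(4);T[:3,:3]=R.from_euler('xyz',c['obs']['tcp_rot']).as_matrix();T[:3,3]=c['obs']['tool_pos']
        T=T@np.array(c['mount']);return T[:3,:3],T[:3,3]
    a=np.array(c['attitude'],float)
    M=a if a.shape==(3,3) else R.from_euler('xyz',a).as_matrix()
    return M,np.array(c['position'],float)
def pix(c,uv,z):
    "pixels -> world points at height z"
    M,p=campose(c); u=cv2.undistortPoints(np.array(uv,float).reshape(-1,1,2),np.array(c['K']),np.array(c['dist'])).reshape(-1,2)
    d=np.c_[u,np.ones(len(u))]@M.T; return p+d*((np.broadcast_to(z,len(u))-p[2])/d[:,2])[:,None]
def proj(c,P):
    M,p=campose(c); q=(np.array(P,float).reshape(-1,3)-p)@M
    return cv2.projectPoints(q,np.zeros(3),np.zeros(3),np.array(c['K']),np.array(c['dist']))[0].reshape(-1,2)
E
python3 - <<'E'
from h import *
ims=[]
for n in ('top','side','wrist'):
    c=snap(n,n+'0'); print(n,{k:np.round(v,3).tolist() if k!='obs' else 0 for k,v in c.items() if k!='image'}); print(campose(c))
print(get_obs())
E
```

```text
top {'K': [[463.636, 0.0, 318.449], [0.0, 463.636, 232.192], [0.0, 0.0, 1.0]], 'dist': [0.004, 0.0, 0.0, 0.0, 0.0], 'position': [417.499, 25.434, 1170.487], 'attitude': [-3.098, -0.021, -1.571], 'obs': 0}
(array([[-2.63907474e-04, -9.99047260e-01,  4.36406110e-02],
       [-9.99787889e-01, -6.35127924e-04, -2.05857409e-02],
       [ 2.05938454e-02, -4.36367871e-02, -9.98835184e-01]]), array([ 417.49865263,   25.43369962, 1170.48694315]))
side {'K': [[591.139, 0.0, 318.554], [0.0, 591.139, 248.166], [0.0, 0.0, 1.0]], 'dist': [-0.059, 0.0, 0.0, 0.0, 0.0], 'position': [302.505, 1283.958, 736.608], 'attitude': [-2.036, -0.004, -3.023], 'obs': 0}
(array([[-0.99295332, -0.05655056,  0.10414292],
       [-0.1184436 ,  0.44502793, -0.88764929],
       [ 0.00385056, -0.89372936, -0.44859001]]), array([ 302.50480057, 1283.95768208,  736.60802661]))
wrist {'K': [[415.964, 0.0, 316.869], [0.0, 415.964, 248.64], [0.0, 0.0, 1.0]], 'dist': [-0.056, 0.0, 0.0, 0.0, 0.0], 'mount': [[-0.001, -0.251, 0.968, -157.953], [1.0, 0.0, 0.001, 0.171], [-0.0, 0.968, 0.251, -67.177], [0.0, 0.0, 0.0, 1.0]], 'obs':
[... 198 characters left out ...]
.44032403, -441.84656291,  384.08229067]))
{'time': 0.15, 'joint_positions': array([-1.26100106e+00,  3.42584364e-01,  1.52476069e+00,  4.11720652e-06,
        1.27538814e+00, -1.45977686e-01]), 'dq': array([ 0.00088757, -0.00090067, -0.00290767, -0.00026015, -0.00020123,
        0.00035611]), 'tau': array([ 1.26384573e-03, -4.31472874e+01, -2.44352084e+01,  7.17926840e-02,
        5.36873471e-02, -6.21817435e-05]), 'tool_pos': array([ 231.0261579 , -471.11924987,  226.20623057]), 'tcp_rot': array([-1.72022628,  1.56965577,  1.87713813]), 'contact_force': array([-0.15773206,  0.24445588, -0.12827273]), 'moment': array([ 0.01342455,  0.05682894, -0.01006965]), 'grip_width': 91.78647453990622}
```

View pics/top0.png

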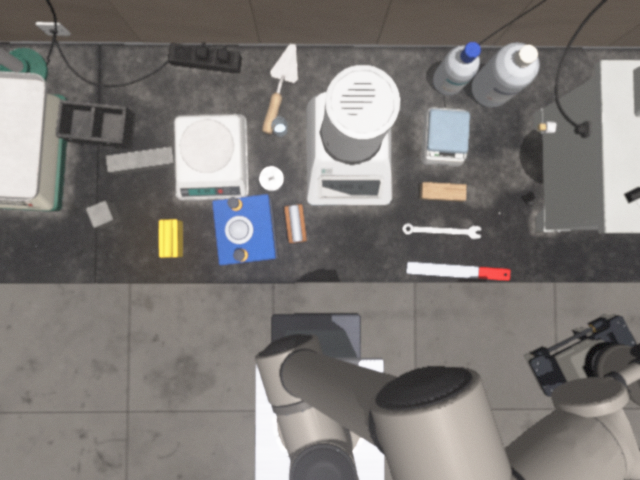

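View pics/side0.png

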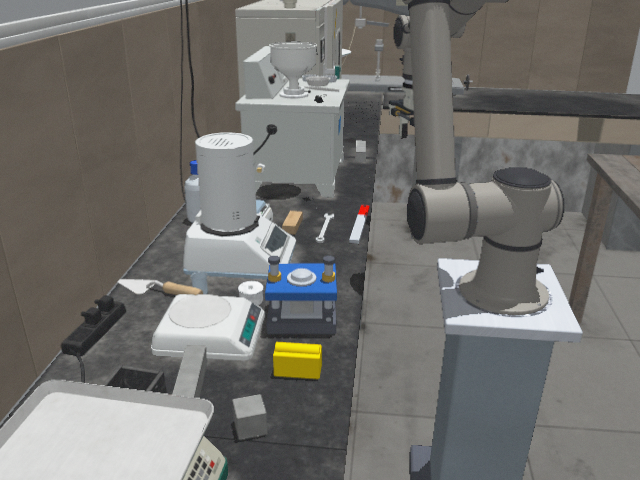

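The top view shows the jig at (243,230), the wooden fulcrum at (295,223), the yellow decoy on the far side at (170,238), the bar from (408,268) to (510,274) with red at the right, the spanner at (441,231) and the wooden block at (444,191). The jig's front edge faces world -y, and the bar already points roughly that way. I'll enlarge it.

```bash
python3 - <<'E'
from h import *
c=load('top0');im=c['image'][:,:,::-1]
a=cv2.resize(im[185:275,200:320],None,fx=6,fy=6,interpolation=cv2.INTER_CUBIC)[:, :720]
b=cv2.resize(im[255:290,400:520],None,fx=6,fy=6,interpolation=cv2.INTER_CUBIC)
o=np.vstack([a[:380+0],b]) if 0 else np.vstack([cv2.resize(im[188:270,205:315],(770,574//1),interpolation=cv2.INTER_CUBIC)])
cv2.imwrite('pics/c1.png',o)
cv2.imwrite('pics/c2.png',b)
E
```

```text
(no output)
```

View pics/c1.png

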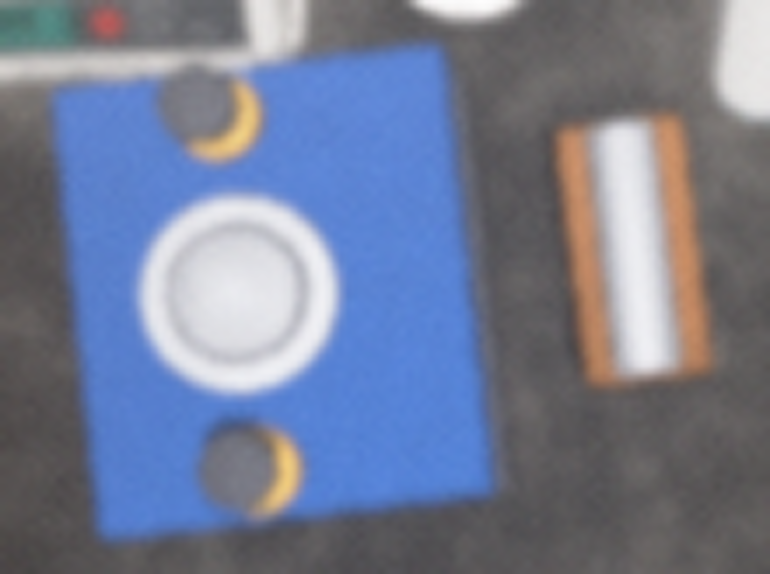

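View pics/c2.png

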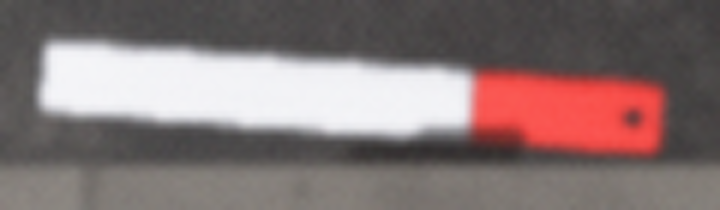

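```bash
python3 - <<'E'
from h import *
c=load('top0')
f=lambda P,s,o:(np.array(P,float)+.5)/s-.5+np.array(o)
pl=pix(c,f([(443,43),(495,494),(54,92),(100,540)],7,(205,188)),106)
fu=pix(c,f([(622,120),(648,375)],7,(205,188)),64)
b=pix(c,f([(43,40),(40,112),(665,84),(658,155),(472,70),(470,135)],6,(400,255)),12)
print(pl.round(1),fu.round(1),b.round(1))
print('platen size',np.linalg.norm(pl[0]-pl[1]),np.linalg.norm(pl[0]-pl[2]))
m=(pl[0]+pl[1])/2; d=m-(pl[2]+pl[3])/2; print('edge mid',m,'jig x ang',np.degrees(np.arctan2(-d[1],-d[0])))
e=pl[0]-pl[1];print('edge dir->x ang',np.degrees(np.arctan2(e[1],e[0]))+90)
e=fu[0]-fu[1];print('fulcrum mid',fu.mean(0),np.linalg.norm(e),np.degrees(np.arctan2(e[1],e[0]))+90)
t=b[:2].mean(0);r=b[2:4].mean(0);print('bar mid',(t+r)/2,np.linalg.norm(t-r),'ang',np.degrees(np.arctan2(*(t-r)[[1,0]])))
E
```

```text
[[552.6 119.9 106. ]
 [404.5 102.3 106. ]
 [536.1 247.1 106. ]
 [389.6 230.7 106. ]] [[531.6  62.5  64. ]
 [444.4  53.5  64. ]] [[ 395.4 -219.6   12. ]
 [ 365.5 -218.1   12. ]
 [ 376.9 -480.8   12. ]
 [ 347.3 -477.3   12. ]
 [ 382.8 -399.6   12. ]
 [ 355.7 -398.3   12. ]]
platen size 149.12476566104246 128.18865745420953
edge mid [478.53945625 111.1244161  106.        ] jig x ang 96.99099414105847
edge dir->x ang 96.78838943381324
fulcrum mid [488.02950642  57.97663014  64.        ] 87.6403068847618 95.91512419131952
bar mid [ 371.26836995 -348.95279967   12.        ] 260.891685270926 ang 85.96738436871219
```

```bash
cat >> h.py <<'E'
def plan(target,yang):
    "target TCP xyz, world angle (deg) wanted of tool y axis -> total shift in tool axes and turn"
    o=get_obs();M=R.from_euler('xyz',o['tcp_rot']).as_matrix()
    a=np.degrees(np.arctan2(M[1,1],M[0,1])); 
    t=(yang-a+90)%180-90   # world +z turn; tool x is down => opposite sign
    print('axes y,z',M[:,1].round(3),M[:,2].round(3),'down',M[:,0].round(3),'tcp',o['tool_pos'].round(1),'F',o['contact_force'].round(1),'w',round(o['grip_width'],1))
    print('y angle',a.round(1),'shift tool',(M.T@(np.array(target)-o['tool_pos'])).round(1),'turn',round(-t,1),'q6',o['joint_positions'][5].round(2),'t',o['time'])
    t=np.radians(t);Mr=R.from_rotvec([0,0,t]).as_matrix()@M
    print('shift in turned axes',(Mr.T@(np.array(target)-o['tool_pos'])).round(1))
E
python3 - <<'E'
from h import *
plan([371,-349,100],86-90)
E
```

```text
axes y,z [ 0.44  -0.898 -0.001] [-0.898 -0.44  -0.   ] down [-0.     0.001 -1.   ] tcp [ 231.  -471.1  226.2] F [-0.2  0.2 -0.1] w 91.8
y angle -63.9 shift tool [ 126.3  -47.9 -179.4] turn -59.9 q6 -0.15 t 0.15
shift in turned axes [ 126.1  131.3 -131.6]
```

Request:
send_rows([
  [0,0,0,-10],
  [0,0,0,-10],
  [0,0,0,-10],
  [0,0,0,-10],
  [0,0,0,-10],
  [0,0,0,-10],
  [15,33,-33,0],
  [15,33,-33,0],
], hand=0.7)

```text
time: 1.15
tool_pos: [301.9, -409.5, 196.1]
tcp_rot: [2.071, 1.571, 0.431]
contact_force: [0.1, -0.5, 0.1]
grip_width: 64.5
```

Request:
send_rows([
  [15,33,-33,0],
  [15,33,-33,0],
  [10,0,0,0],
  [0,0,0,0],
])

```text
time: 1.65
tool_pos: [371.2, -348.5, 156.0]
tcp_rot: [-2.158, 1.569, 2.488]
contact_force: [0.3, -0.6, -0.6]
grip_width: 64.2
```

```bash
python3 - <<'E'
from h import *
plan([371,-349,2],86-90)
snap('wrist','w1')
E
```

```text
axes y,z [ 0.998 -0.067 -0.002] [-0.067 -0.998 -0.001] down [-0.001  0.001 -1.   ] tcp [ 371.2 -348.5  156. ] F [ 0.3 -0.6 -0.6] w 64.2
y angle -3.8 shift tool [154.    0.    0.7] turn 0.2 q6 -0.84 t 1.65
shift in turned axes [154.    0.    0.7]
```

View pics/w1.png

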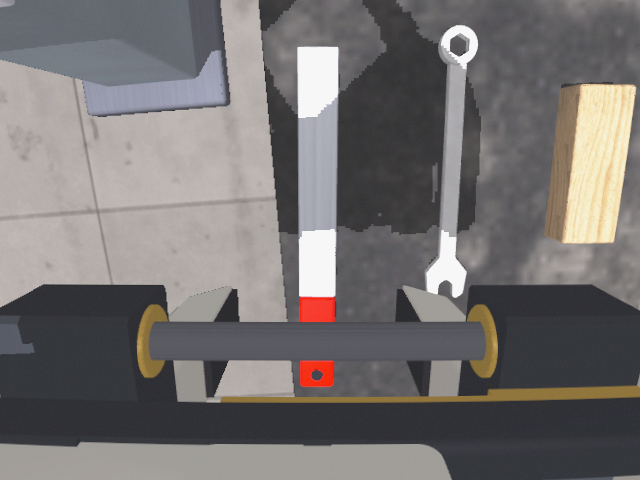

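The wrist view shows the bar upright in the picture, toe corners (298,47)/(338,47), red end corners (300,387)/(334,387), well centred between the fingers; spanner clear at (445,160).

```bash
python3 - <<'E'
from h import *
c=load('w1')
b=pix(c,[(298,47),(338,47),(300,387),(334,387)],12)
t=b[:2].mean(0);r=b[2:].mean(0);print(b.round(1),'mid',(t+r)/2,np.linalg.norm(t-r),'ang',np.degrees(np.arctan2(*(t-r)[[1,0]])))
E
```

```text
[[ 367.3 -218.9   12. ]
 [ 394.2 -220.7   12. ]
 [ 348.8 -476.9   12. ]
 [ 376.8 -478.8   12. ]] mid [ 371.75658112 -348.81928472   12.        ] 258.6269774445921 ang 86.02824187388975
```

Request:
send_rows([
  [30,0,0,0],
  [30,0,0,0],
  [30,0,0,0],
  [30,0,0,0],
  [20,0,0,0],
  [9,0,0,0],
  [4,0,0,0],
  [0,0,0,0],
])

```text
time: 2.7
tool_pos: [371.8, -349.3, 4.3]
tcp_rot: [0.696, 1.57, -0.943]
contact_force: [0.3, 0.2, 0.3]
grip_width: 64.3
```

Request:
send_rows([
  [0,0,0,0],
  [0,0,0,0],
  [0,0,0,0],
  [0,0,0,0],
  [0,0,0,0],
  [0,0,0,0],
], hand=0)

```text
time: 3.45
tool_pos: [371.7, -348.6, 3.8]
tcp_rot: [-1.491, 1.571, -3.129]
contact_force: [-1.1, 0.9, 1.6]
grip_width: 27.2
```

Request:
send_rows([
  [-10,0,0,0],
  [-20,0,0,0],
  [-30,0,0,0],
  [-30,0,0,0],
  [-30,0,0,0],
  [-10,0,0,0],
  [0,0,0,0],
])

```text
time: 4.32
tool_pos: [371.7, -348.6, 133.7]
tcp_rot: [0.713, 1.57, -0.925]
contact_force: [-0.0, -0.6, -4.3]
grip_width: 27.6
```

```bash
python3 - <<'E'
from h import *
d=np.array([-.118,.993]); 
plan([*(np.array([491.5,1.9])-50*d),130],6.8)
c=snap('wrist','w2');
E
```

```text
axes y,z [ 0.998 -0.068  0.   ] [-0.068 -0.998  0.   ] down [ 0. -0. -1.] tcp [ 371.7 -348.6  133.7] F [-0.  -0.6 -4.3] w 27.6
y angle -3.9 shift tool [   3.6  105.  -308.6] turn -10.7 q6 -0.84 t 4.325
shift in turned axes [   3.7  160.4 -283.8]
```

View pics/w2.png

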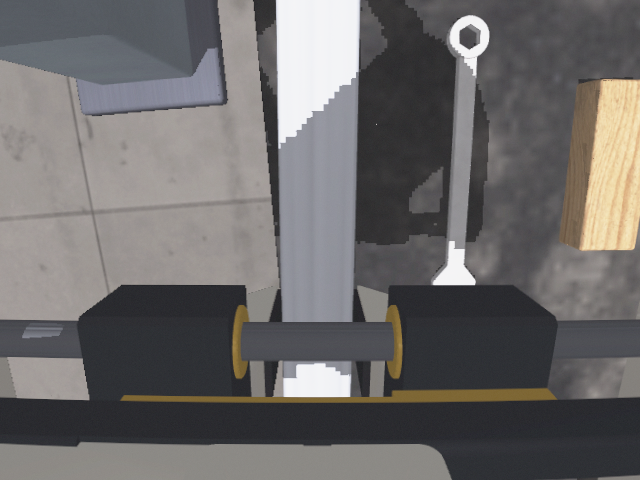

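The bar is gripped and lifted with clearance. Before carrying it, I'll check the height of the balance/oven beside the target against the gripper body.

```bash
python3 - <<'E'
from h import *
s=load('side0');t=load('top0')
# point seen in both views: triangulate by searching height minimising side reprojection
def tri(uvt,uvs):
    best=min(((np.linalg.norm(proj(s,pix(t,[uvt],z))[0]-uvs),z) for z in range(0,500,2))); print(best,pix(t,[uvt],best[1]).round(0))
tri((308,203),(184,255)) 
tri((325,100),(195,143)); tri((399,103),(253,143))
tri((363,67),(195,138));tri((391,203),(294,238))
c=np.array([491.5,1.9]);
for z in (60,100,130): print(z,proj(s,[[535,45,z]]).round())
E
```

```text
(np.float64(99.54652605110854), 52) [[537.  28.  52.]]
(np.float64(20.297581136541115), 330) [[697.  -4. 330.]]
(np.float64(23.520259572474163), 314) [[ 698. -144.  314.]]
(np.float64(2.931732339237123), 330) [[760. -74. 330.]]
(np.float64(0.925763608352269), 24) [[ 540. -179.   24.]]
60 [[283. 265.]]
100 [[282. 250.]]
130 [[282. 239.]]
```

Request:
send_rows([
  [0,0,0,-5.4],
  [0,0,0,-5.3],
  [0,12,-20,0],
  [0,23,-40,0],
  [0,23,-40,0],
  [0,23,-40,0],
  [0,23,-40,0],
  [0,23,-40,0],
])

```text
time: 5.38
tool_pos: [471.4, -113.4, 132.2]
tcp_rot: [-2.057, 1.568, 2.774]
contact_force: [0.0, -0.5, -5.4]
grip_width: 27.5
```

Request:
send_rows([
  [0,23,-40,0],
  [0,10,-20,0],
  [10,0,-4,0],
  [10,0,0,0],
  [0,0,0,0],
  [0,0,0,0],
])

```text
time: 6.12
tool_pos: [496.8, -48.5, 113.6]
tcp_rot: [-1.384, 1.57, -2.838]
contact_force: [-0.0, -0.2, -4.2]
grip_width: 27.8
```

```bash
python3 - <<'E'
from h import *
d=np.array([-.118,.993]); 
plan([*(np.array([491.5,1.9])-50*d),72],6.8)
c=snap('top','t2');w=snap('wrist','w3');s=snap('side','s3')
cv2.imwrite('pics/m3.png',np.hstack([cv2.resize(w['image'][:400,120:520],(400,400)),cv2.resize(s['image'][220:345,225:350],(400,400),interpolation=cv2.INTER_CUBIC)])[:,:,::-1])
E
```

```text
axes y,z [ 0.993  0.117 -0.   ] [ 0.117 -0.993  0.   ] down [-0. -0. -1.] tcp [496.8 -48.5 113.6] F [-0.  -0.2 -4.2] w 27.8
y angle 6.7 shift tool [41.5  0.7 -0.7] turn -0.1 q6 -0.37 t 6.125
shift in turned axes [41.5  0.7 -0.7]
```

View pics/m3.png

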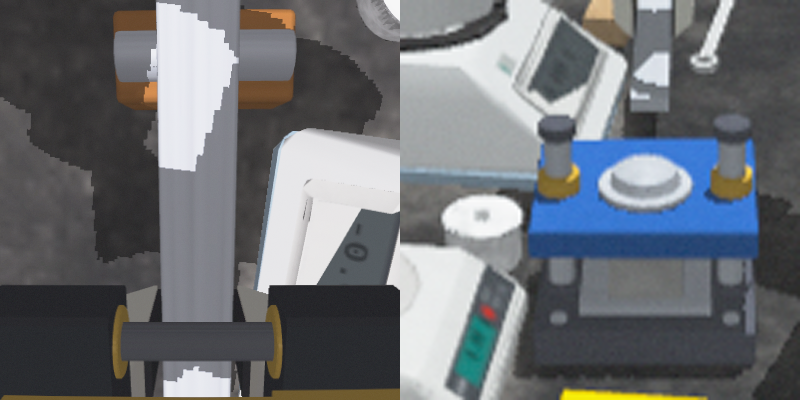

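The bar lies over the wooden fulcrum in the wrist view. In the side crop, the toe's bottom edge is at about (630–670,110). I'll check it is level against the predicted pose.

```bash
python3 - <<'E'
from h import *
s=load('s3');w=load('w3');o=s['obs'];p=o['tool_pos'];d=np.array([-.118,.993,0]);n=np.array([.993,.118,0])
cr=lambda q:((q-[225,220])*3.2+[400,0]).round(0)
for tilt in(-2,0,2):
  dd=d*np.cos(np.radians(tilt))+np.array([0,0,np.sin(np.radians(tilt))])
  m=np.array([p[0],p[1],p[2]-3.8])
  C=[m+130*dd+e*14*n+[0,0,h] for h in (0,12) for e in(1,-1)]
  print(tilt,cr(proj(s,C)).tolist())
# side: platen bottom/top front corners, fulcrum crest ends in wrist
print(cr(proj(s,[[552.6,119.9,106],[404.5,102.3,106],[536.1,247.1,106],[389.6,230.7,106]])).tolist())
g=pix(w,[(120+114,57),(120+296,55)],60);print('ful ends',g.round(1))
print('bar sides at fulcrum', pix(w,[(120+158,50),(120+238,50)],p[2]+8).round(1))
E
```

```text
-2 [[628.0, 115.0], [666.0, 115.0], [627.0, 101.0], [666.0, 101.0]]
0 [[628.0, 110.0], [666.0, 110.0], [627.0, 95.0], [666.0, 95.0]]
2 [[628.0, 104.0], [666.0, 104.0], [627.0, 89.0], [666.0, 89.0]]
[[540.0, 134.0], [750.0, 135.0], [528.0, 227.0], [755.0, 229.0]]
ful ends [[445.5  52.2  60. ]
 [531.4  63.4  60. ]]
bar sides at fulcrum [[472.8  46.1 122. ]
 [499.4  49.3 122. ]]
```

Level to within about half a degree. I'll lower it to just above the crest.

Request:
send_rows([
  [10,0,0,0],
  [15,0,0,0],
  [10,0,0,0],
  [6,0,0,0],
  [0,0,0,0],
  [0,0,0,0],
])

```text
time: 7.02
tool_pos: [497.2, -47.8, 73.0]
tcp_rot: [1.07, 1.57, -0.382]
contact_force: [-0.9, 0.5, -4.7]
grip_width: 27.5
```

Request:
send_rows([
  [2,0,0,0],
  [0,0,0,0],
  [0,0,0,0],
])

```text
time: 7.4
tool_pos: [497.0, -47.7, 70.8]
tcp_rot: [0.933, 1.571, -0.519]
contact_force: [0.1, 0.6, -4.1]
grip_width: 27.3
```

Request:
send_rows([
  [1,0,0,0],
  [0,0,0,0],
  [0,0,0,0],
])

```text
time: 7.78
tool_pos: [496.9, -47.7, 69.7]
tcp_rot: [0.118, 1.571, -1.334]
contact_force: [0.2, 0.3, -5.1]
grip_width: 27.5
```

Request:
send_rows([
  [1,0,0,0],
  [0,0,0,0],
  [0,0,0,0],
])

```text
time: 8.15
tool_pos: [496.9, -47.7, 68.7]
tcp_rot: [0.442, 1.571, -1.01]
contact_force: [0.6, -0.6, -5.0]
grip_width: 27.7
```

Request:
send_rows([
  [-1,0,-6,0],
  [0,0,-7,0],
  [0,0,-7,0],
  [0,0,-7,0],
  [0,0,-7,0],
  [0,0,-7,0],
  [0,0,-7,0],
  [0,0,0,0],
])

```text
time: 9.15
tool_pos: [491.1, 0.5, 69.7]
tcp_rot: [-1.426, 1.571, -2.877]
contact_force: [0.9, -0.2, -5.7]
grip_width: 27.5
```

```bash
python3 - <<'E'
from h import *
plan([491.5,1.9,68],6.8)
w=snap('wrist','w4');s=snap('side','s4');t=snap('top','t4')
r=lambda i,a:cv2.resize(i,a,interpolation=cv2.INTER_CUBIC)
cv2.imwrite('pics/m4.png',np.hstack([r(w['image'][:400,120:520],(400,400)),r(t['image'][170:290,200:320],(400,400))])[:,:,::-1])
E
```

```text
axes y,z [ 0.993  0.119 -0.   ] [ 0.119 -0.993  0.   ] down [-0. -0. -1.] tcp [491.1   0.5  69.7] F [ 0.9 -0.2 -5.7] w 27.5
y angle 6.9 shift tool [ 1.7  0.5 -1.4] turn 0.1 q6 -0.27 t 9.15
shift in turned axes [ 1.7  0.5 -1.4]
```

View pics/m4.png

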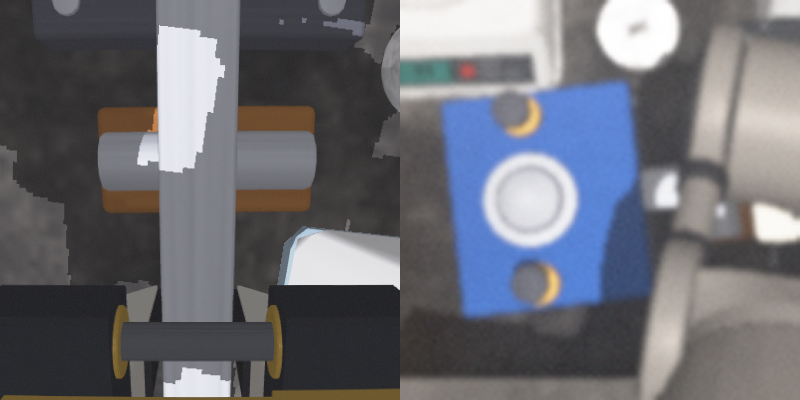

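The toe passes under the platen's front edge in the top view and the bar sits over the crest at wrist crop (197,160). I'll nudge it in, lower it and release.

Request:
send_rows([
  [0,0,-3,0],
  [1,0,0,0],
  [1,0,0,0],
  [0,0,0,0],
  [0,0,0,0],
])

```text
time: 9.93
tool_pos: [490.9, 2.9, 67.7]
tcp_rot: [-0.223, 1.571, -1.675]
contact_force: [-1.0, 0.8, -4.4]
grip_width: 27.6
```

Request:
send_rows([
  [0,0,0,0],
  [0,0,0,0],
  [0,0,0,0],
  [0,0,0,0],
  [0,0,0,0],
  [0,0,0,0],
], hand=0.6)

```text
time: 10.68
tool_pos: [490.9, 3.0, 67.7]
tcp_rot: [-0.141, 1.571, -1.593]
contact_force: [-0.8, -0.8, -0.1]
grip_width: 54.8
```

Request:
send_rows([
  [-15,0,0,0],
  [-20,0,0,0],
  [-20,0,0,0],
  [0,0,25,0],
  [0,0,30,0],
  [0,0,30,0],
  [0,0,26,0],
  [0,0,0,0],
])

```text
time: 11.68
tool_pos: [504.2, -108.6, 122.6]
tcp_rot: [0.543, 1.57, -0.912]
contact_force: [-0.2, 0.7, 0.7]
grip_width: 55.2
```

```bash
python3 - <<'E'
from h import *
d=np.array([-.118,.993])
plan([*(np.array([491.5,1.9])-110*d),68],6.8)
w=snap('wrist','w5');t=snap('top','t5')
r=lambda i,a:cv2.resize(i,a,interpolation=cv2.INTER_CUBIC)
cv2.imwrite('pics/m5.png',np.hstack([r(w['image'][:400,120:520],(400,400)),r(t['image'][170:290,200:320],(400,400))])[:,:,::-1])
E
```

```text
axes y,z [0.993 0.116 0.   ] [ 0.116 -0.993  0.   ] down [ 0. -0. -1.] tcp [ 504.2 -108.6  122.6] F [-0.2  0.7  0.7] w 55.2
y angle 6.7 shift tool [54.6  0.4 -1.3] turn -0.1 q6 -0.48 t 11.675
shift in turned axes [54.6  0.4 -1.3]
```

View pics/m5.png

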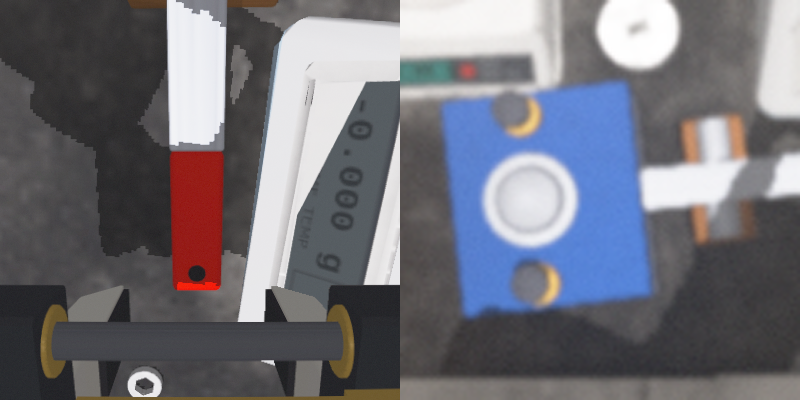

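```bash
python3 - <<'E'
from h import *
w=load('w5')
for z in(35,45,55,65):print(z,pix(w,[(294,283),(340,283),(290,150),(344,150)],z)[:, :2].round(1).tolist())
p=np.array([490.9,2.8]);d=np.array([-.118,.993])
for tilt in(4,6.5,8):
  t=np.radians(tilt);sx=57 # crest at bar x~57
  f=lambda x:[*(p+d*(57-(57-x)*np.cos(t)-12*np.sin(t))),64-(57-x)*np.sin(t)+12*np.cos(t)]
  print(tilt,np.round(f(-130),1),np.round(f(-50),1),proj(w,[f(-130),f(-50)]).round(0).tolist())
E
```

```text
35 [[492.5, -129.3], [521.0, -125.9], [481.8, -49.1], [512.7, -45.5]]
45 [[492.6, -125.7], [520.0, -122.5], [482.4, -48.8], [512.1, -45.3]]
55 [[492.8, -122.2], [519.0, -119.1], [483.0, -48.5], [511.4, -45.2]]
65 [[493.0, -118.6], [518.0, -115.7], [483.6, -48.2], [510.7, -45.0]]
4 [ 506.3 -126.7   62.9] [496.9 -47.4  68.5] [[316.0, 298.0], [316.0, 152.0]]
6.5 [ 506.3 -126.4   54.8] [496.9 -47.5  63.8] [[316.0, 292.0], [316.0, 152.0]]
8 [ 506.2 -126.1   49.9] [496.9 -47.5  61. ] [[316.0, 289.0], [316.0, 151.0]]
```

The bar has tipped onto the fulcrum with its toe under the platen, and its red end is at about y=-124, z≈50. I'll shut the fingers and press from above at this spot.

Request:
send_rows([
  [0,0,0,0],
  [0,0,0,0],
  [0,0,0,0],
  [10,0,0,0],
  [15,0,0,0],
  [15,0,0,0],
  [15,0,0,0],
  [5,0,0,0],
], hand=0)

```text
time: 12.78
tool_pos: [503.3, -107.0, 61.2]
tcp_rot: [-2.024, 1.568, 2.807]
contact_force: [-0.5, 0.2, -0.1]
grip_width: 0.6
```

Request:
send_rows([
  [4,0,0,0],
  [4,0,0,0],
  [4,0,0,0],
  [4,0,0,0],
  [0,0,0,0],
])

```text
time: 13.4
tool_pos: [505.0, -106.7, 48.2]
tcp_rot: [1.511, 1.568, 0.059]
contact_force: [-0.7, 4.3, 10.0]
grip_width: 0.6
```

Request:
send_rows([
  [3,0,0,0],
  [3,0,0,0],
  [3,0,0,0],
  [3,0,0,0],
  [0,0,0,0],
])

```text
time: 14.02
tool_pos: [505.3, -106.7, 36.5]
tcp_rot: [1.462, 1.567, 0.01]
contact_force: [-1.4, 5.1, 12.8]
grip_width: 0.5
```

Request:
send_rows([
  [3,0,0,0],
  [3,0,0,0],
  [3,0,0,0],
  [0,0,0,0],
])

```text
time: 14.52
tool_pos: [505.4, -106.9, 27.5]
tcp_rot: [1.367, 1.567, -0.085]
contact_force: [-0.6, 4.8, 12.5]
grip_width: 0.2
```

Request:
send_rows([
  [2,0,0,0],
  [2,0,0,0],
  [0,0,0,0],
])

```text
time: 14.9
tool_pos: [505.6, -107.1, 23.7]
tcp_rot: [1.3, 1.567, -0.152]
contact_force: [0.1, 3.5, 13.9]
grip_width: 0.2
```

Request:
send_rows([
  [2,0,0,0],
  [1,0,0,0],
  [0,0,0,0],
])

```text
time: 15.28
tool_pos: [505.6, -107.1, 20.8]
tcp_rot: [1.317, 1.567, -0.135]
contact_force: [-0.8, 3.8, 14.8]
grip_width: 0.3
```

```bash
python3 - <<'E'
from h import *
w=snap('wrist','w6');t=snap('top','t6');s=snap('side','s6')
r=lambda i,a:cv2.resize(i,a,interpolation=cv2.INTER_CUBIC)
cv2.imwrite('pics/m6.png',np.hstack([r(w['image'][:400,120:520],(400,400)),r(s['image'][220:345,225:350],(400,400))])[:,:,::-1])
E
```

```text
(no output)
```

View pics/m6.png

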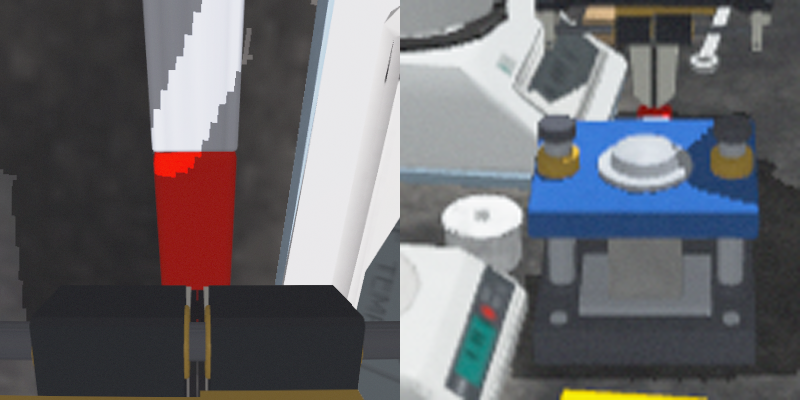

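The platen's rear top edge in the side crop moved up from about row 232 to 212, i.e. roughly 15 mm; the finger is still on the red grip. I'll press on until the bench stops it.

Request:
send_rows([
  [1,0,0,0],
  [1,0,0,0],
  [0,0,0,0],
])

```text
time: 15.8
tool_pos: [505.6, -107.1, 18.8]
tcp_rot: [1.312, 1.567, -0.14]
contact_force: [-1.2, 5.0, 14.7]
grip_width: 0.4
```

Request:
send_rows([
  [1,0,0,0],
  [0,0,0,0],
])

```text
time: 16.05
tool_pos: [505.7, -107.1, 18.1]
tcp_rot: [1.308, 1.566, -0.145]
contact_force: [-2.4, 3.9, 17.3]
grip_width: 0.6
```

Request:
send_rows([
  [1,0,0,0],
  [0,0,0,0],
])

```text
time: 16.3
tool_pos: [505.8, -107.0, 17.8]
tcp_rot: [1.307, 1.566, -0.145]
contact_force: [-3.4, 5.1, 24.5]
grip_width: 0.4
```

The force has jumped to 24 N with no further travel, so the red end is on the bench. I'll raise the hand clear.

Request:
send_rows([
  [-3,0,0,0],
  [-5,0,0,0],
  [-15,0,0,0],
  [-30,0,0,0],
  [-40,0,0,0],
  [-40,0,0,0],
  [0,0,0,0],
  [0,0,0,0],
])

```text
time: 17.3
tool_pos: [503.6, -107.2, 147.6]
tcp_rot: [-1.819, 1.57, 3.013]
contact_force: [-0.1, 0.5, -0.4]
grip_width: 0.4
```

```bash
python3 - <<'E'
from h import *
w=snap('wrist','w7');s=snap('side','s7')
r=lambda i,a:cv2.resize(i,a,interpolation=cv2.INTER_CUBIC)
cv2.imwrite('pics/m7.png',np.hstack([r(w['image'][:400,120:520],(400,400)),r(s['image'][220:345,225:350],(400,400))])[:,:,::-1])
cr=lambda q:((q-[225,220])*3.2+[400,0]).round(0)
for h in(0,8,12,15):print(h,cr(proj(s,[[536.1,247.1,106+h],[389.6,230.7,106+h]])).tolist())
print(get_obs()['contact_force'],get_obs()['tool_pos'])
E
```

```text
0 [[528.0, 227.0], [755.0, 229.0]]
8 [[527.0, 216.0], [755.0, 218.0]]
12 [[527.0, 211.0], [755.0, 213.0]]
15 [[527.0, 207.0], [755.0, 209.0]]
[-0.29464789 -0.77875419 -0.59881581] [ 503.26904654 -107.00775704  146.68124354]
```

View pics/m7.png

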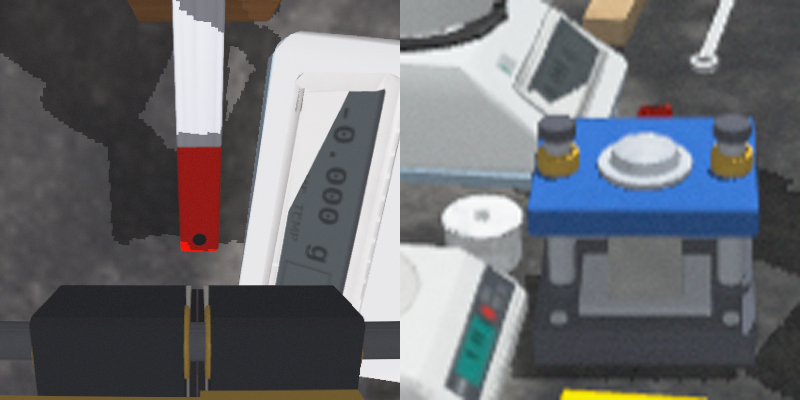

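Hand clear, the platen stays up (rear edge at row ~212 against 232 when seated, about 15 mm), and the bar lies over the fulcrum with its red end down at (198,245). I'll hand in.

```bash
python3 -c "
from plant import close_job;print(close_job())"
```

```text
the job is handed in; nothing more can be done
None
```

The platen is levered up and staying there, and the job is handed in at about 17 s of the 58 s allowed. `close_job()` gave no verdict, so success rests on my own checks below.

**What I did:** I gripped the bar at its balance point, carried it over the wooden fulcrum and slid its toe about 20 mm under the platen's front edge. I then let go and pressed the red end down with the shut fingers. Pressing took 10–15 N, then rose to about 24 N once the red end met the bench. I lifted the hand straight up.

**Last checks:**
- **Platen:** in the side picture its edge had risen about 20 enlarged-crop pixels, roughly 15 mm (give or take 2 mm). It did not drop when the hand was lifted.
- **Bar:** the wrist picture shows it lying over the fulcrum with the red end down. I could not measure its contact force on the fulcrum.
- **Robot:** the hand was clear of everything, about 130 mm above the bar, with force readings below 1 N (sensor noise).

None of these checks failed. The only disagreement was that fixed features measured from the top and side cameras differed by about 2 mm, which is within the stated calibration.

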